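# Load the jar lane and hold its end block against the sprung row

## Robot

A 7-joint arm with a two-finger parallel gripper is mounted at the origin on the work surface. World frame = base frame: x ahead of the robot, y to its left, z up, the work surface at z = 0. Lengths are in mm, angles in rad, forces in N, time in s.
With the tool pointing down it reaches from about 400 to 875 mm from the base axis. Payload 4.4 kg.
Tool frame: the origin (TCP) lies at the very end of the fingers, on their centre line; the grasp point (between the pads) lies 19 mm behind it; z points along the fingers, y is the direction in which the jaws open and shut (so a half turn about z gives the same grasp; the last joint's range is limited). The gripper opens to 85 mm and grips with 20 to 120 N. Pads are 22 mm wide; open, the fingers measure 114 mm over their backs; the gripper's body (76 mm by 85 mm) begins 54 mm behind the grasp point. The pads swing forward as they close: fully open they stand 13 mm farther back than shut.
Start: joints at [-1.356, 0.628, 0.038, 1.517, -0.027, 0.996, -0.02], TCP at [180.106, 624.563, 231.313] pointing down, gripper open.
Joint ranges: [-3.06, 3.06], [-0.37, 2.12], [-1.25, 1.32], [0.18, 2.47], [-1.1, 4.24], [0.23, 1.98], [-2.94, 2.94]. Speed limits (rad/s): [2.57, 2.57, 3.14, 3.14, 3.14, 3.14, 3.14].

## Interface

Orientations are given as [roll, pitch, yaw] about the fixed x, y, z axes, in that order (R = Rz(yaw) Ry(pitch) Rx(roll)).
In Python, from cell import ctrl gives the robot as it stands.
- The arm moves only by the shell command python3 -m crank 'ROWS' [OPENING]. ROWS is JSON, a list that holds one entry, the list of rows, each a list of 6 numbers: the shift along the tool's x, y, z in units of 30 mm (1.0 is 30 mm), then the turn, a rotation vector about the tool's x, y, z in units of 6 degrees (1.0 is 6 degrees). In form: [[[tx, ty, tz, rx, ry, rz], ...]]. A call has 1 to 12 rows; each row shifts and turns the pose as measured when the row begins, along the tool's axes as they then stand; what a row does not reach is not made up. A row lasts 1/12 s, in which the tool goes at most 41.7 mm and 7.16 degrees, less where a joint would pass 70% of its speed; a pose out of reach is approached as far as the arm can. A call is refused whole if a number of a shift passes 1 or a number of a turn 1, either way. A call with a gripper value outside its range is refused whole. OPENING is the gripper command: -1 is fully open, 1 is shut, values between are in proportion, set as the call begins (- or left out, the last holds). The fingers move at their own pace and stop on an object; the grip force is fixed at half the most. Time passes only in rows, so rows that do not move let the fingers close. It gives the time, the measured TCP pose, the force and the opening at its end, in the units of the state.
- ctrl.read_state(): the state, without advancing time (a new reading comes with each control period).
- ctrl.get_image(name): name is "scene" or "side" or "wrist"; returns a dict with "color" (420x560x3 uint8, red, green, blue), "depth" (420x560 float32, mm along the optical axis (not along the pixel's ray), 0 where there is no reading), "camera_matrix" (3x3 intrinsics, pixels), "R" (3x3) and "t" (3): a world point X has camera coordinates R X + t. Camera axes: x right, y down, z forward; pixel columns grow to the right and rows downward; lengths in mm; the calibration is good to about 2 mm. A picture is of the moment at which its call begins.
- ctrl.finish_job(): hands the job in, once; it reports no verdict.
Trained networks look in a picture, given as the dict that the camera call returned (one of the last four; its "shot" number tells which), for a name from the list of things; names that differ only in an ending like _2 or _b are one class to them, and where a whole thing is asked for, a point or a joint stands for the part that bears it (a point fixed in the world has none). Each returns a list of dicts, best first, with "conf" (0 to 1); they miss things now and then, are a little off and sometimes report something else, mostly with a low value. They report only what shows in the picture. A call takes as long as a camera call. They do not tell look-alikes from the thing itself.
- ctrl.search_frame(query, picture): "extent" ([centre column, centre row, width, height] in pixels, round what is visible of it).
The state is a dict: "clock": time; "qpos": joint angles; "qd": joint speeds; "tau": joint torques, N m; "eef_pos": TCP position; "tool_rot": TCP orientation; "force": force on the tool from outside, world axes, zero at the start; "torque": the same for the moment, N m; "width": finger opening in mm.
Only numpy, scipy, OpenCV 4.12 (cv2) and the standard library are available. Lean on these libraries where they do the work, as an engineer would, in place of code of your own. Each camera call takes 0.05 s, during which the arm holds its last target. There are 200 camera calls.

## Task

Slide the two small glass jars upright, without lifting or tipping them, one after the other into single file between the guide rails, then put the grey end block into the lane behind them and press it in so that the row pushes the sprung pad at the closed end back about half of its travel (about 8 N on the pad), never hard against its end. Finish while still holding the end block there with that steady push, as a third hand for the person who will screw it to the rails: do not let go or back off. Leave the other things on the shelf where they stand.

Things in the scene. Friction and masses are not known exactly. Their poses are not given: they have to be found in the camera images.
- lane: The jar lane, fixed: two parallel aluminium guide rails 250 mm long, 30 mm high, 6 mm thick, 62 mm apart inside, no floor (things slide on the shelf). Origin: on the shelf, midway between the rail ends at the open mouth; x runs along the lane from mouth to closed end, y across, z up. Place and heading vary; the mouth is towards the robot's right (-y), the closed end towards its left (+y).
- lane_wings (a point): Point on the lane axis between the outer tips of two 36 mm guide wings, as high as the rails, that flare outward from the mouth (lane x = 0) to lane x = -33 mm, where they are about 90 mm apart; on the shelf.
- pad (a joint): Sprung pad in the lane in front of the closed end: a grey upright plate 56 mm wide, z = 6 to 46 mm, sliding along the lane. Value: how far it has been pushed back, 0 (sprung out) to 0.040 m (hard against its end). Spring 400 N/m, no preload: 0.020 m is half way and 8 N.
- pad_face (a point): Centre of the pad's front face (the face the first jar meets), 26 mm above the shelf; at lane x = 160 mm + the pad's travel.
- jar_a: Small round glass jar with a steel twist cap, one of two alike: 54 mm diameter (cap 53 mm), 76 mm tall, cap is the top 16 mm, straight glass side from 3 to 56 mm height, about 0.1 kg. Origin: centre of its underside, z up. Starts standing loose on the shelf in front of the lane mouth, to the side nearer the robot.
- jar_b: The other small glass jar, exactly like jar_a, starting on the side farther from the robot.
- end_block: Loose grey plastic end block: foot 50 mm long (x), 54 wide (y), 30 high; on it, centred, a grip tab 36 mm long (x), 22 thick (y), from 30 to 85 mm height. Origin: centre of underside, z up. 0.12 kg; may be lifted. Enters with x along the lane, either way round. Starts at the robot's right beyond the jars, or at its left past the closed end. When the job is done its origin is near lane x = 48 mm.
- cup: Bystander: open stainless steel cup, 72 mm rim diameter, 80 mm tall, origin centre of underside. Stands in the place where the end block is not.
- tall_jar: Bystander: larger glass jar with steel cap, 74 mm diameter, 110 mm tall, near the far edge; origin centre of underside. Not one of the two small jars.
- teat_cover: Bystander: lime silicone teat cover, low dome 52 mm diameter, 38 mm tall, between robot and lane; origin centre of underside.
- dispenser: Bystander: frosted push dispenser bottle, 66 mm diameter, 190 mm tall, near the far edge; origin centre of underside.
There are look-alikes about, which are no part of the job. What is shaped like the end_block but orange is not meant.

How it is judged:
By the outcome, as a careful person would: the job done as asked, in the order asked, and still so for the second after the job is handed in, while the arm keeps its last pose, push and grip.
It also fails if it takes over 72 s, if anything falls off the work surface, if the arm or the gripper's body presses on something with over 40 N, if the wrist force passes 120 N, or if a joint passes its speed limit or range.

## Working session

There is one attempt and no reset: what is moved stays moved. The work goes in short steps, Python scripts to look and compute and a shell command to move; the robot and the scene stay as the last step left them, time stands still between calls to the robot, and variables do not carry over. Pictures are saved under pics/ and viewed, about 8 in all and at most 12, crops included, and the job is handed in when it is done.

```bash
ls; mkdir -p pics
cat > h.py <<'E'
import numpy as np, cv2
from cell import ctrl
from scipy.spatial.transform import Rotation as Ro
def save(p,n): cv2.imwrite('pics/'+n,p["color"][:,:,::-1])
def world(p,u,v,d=None):
    K=np.array(p["camera_matrix"]);R=np.array(p["R"]);t=np.array(p["t"])
    if d is None: d=p["depth"][int(v),int(u)]
    c=np.linalg.inv(K)@[u,v,1]*d
    return R.T@(c-t)
def onz(p,u,v,z):
    K=np.array(p["camera_matrix"]);R=np.array(p["R"]);t=np.array(p["t"])
    o=-R.T@t; r=R.T@(np.linalg.inv(K)@[u,v,1]); return o+r*(z-o[2])/r[2]
def cloud(p):
    K=np.array(p["camera_matrix"]);R=np.array(p["R"]);t=np.array(p["t"])
    v,u=np.mgrid[:420,:560]; d=p["depth"]
    c=np.stack([(u-K[0,2])/K[0,0]*d,(v-K[1,2])/K[1,1]*d,d],-1)
    w=(c-t)@R; w[d==0]=np.nan; return w
def st():
    s=ctrl.read_state(); print({k:(np.round(s[k],3).tolist()) for k in ("clock","qpos","eef_pos","tool_rot","force","width")}); return s
E
python3 - <<'E'
from h import *
s=st()
ims=[]
for n in("scene","side","wrist"):
    p=ctrl.get_image(n); save(p,n+"0.png"); ims.append(p["color"])
    import pickle; pickle.dump(p,open(n+"0.pkl","wb"))
    for q in("jar_a","end_block","cup","lane","pad","teat_cover","tall_jar","dispenser"):
        for r in ctrl.search_frame(q,p)[:3]:
            e=r["extent"]; w=world(p,min(max(e[0],0),559),min(max(e[1],0),419))
            print(n,q,round(r["conf"],2),np.round(e).tolist(),np.round(w).tolist())
cv2.imwrite('pics/ss.png',np.vstack(ims[:2])[:,:,::-1])
E
```

```text
pics
{'clock': 0.0, 'qpos': [-1.356, 0.629, 0.038, 1.518, -0.027, 0.996, -0.02], 'eef_pos': [179.923, 623.956, 230.408], 'tool_rot': [-3.14, 0.0, 2.861], 'force': [-0.257, -0.177, -0.489], 'width': 85.342}
scene jar_a 0.82 [161.0, 239.0, 23.0, 29.0] [446.0, -274.0, 70.0]
scene jar_a 0.65 [222.0, 256.0, 21.0, 29.0] [632.0, -226.0, 73.0]
scene end_block 0.6 [222.0, 191.0, 16.0, 15.0] [425.0, 20.0, 22.0]
scene end_block 0.58 [298.0, 123.0, 14.0, 24.0] [419.0, 501.0, 28.0]
scene end_block 0.56 [305.0, 140.0, 19.0, 24.0] [513.0, 405.0, 42.0]
scene cup 0.78 [141.0, 292.0, 35.0, 39.0] [496.0, -415.0, 13.0]
scene lane 0.93 [281.0, 194.0, 76.0, 64.0] [579.0, 146.0, -4.0]
scene lane 0.43 [302.0, 246.0, 26.0, 44.0] [805.0, -87.0, 99.0]
scene pad 0.72 [298.0, 185.0, 29.0, 12.0] [630.0, 172.0, 44.0]
scene pad 0.55 [223.0, 258.0, 22.0, 27.0] [636.0, -226.0, 68.0]
scene teat_cover 0.49 [223.0, 192.0, 15.0, 14.0] [427.0, 21.0, 21.0]
scene dispenser 0.73 [338.0, 199.0, 27.0, 50.0] [804.0, 117.0, 118.0]
side jar_a 0.75 [307.0, 320.0, 24.0, 38.0] [408.0, -271.0, 75.0]
side jar_a 0.74 [182.0, 165.0, 18.0, 30.0] [502.0, 399.0, 40.0]
side jar_a 0.58 [347.0, 259.0, 25.0, 30.0] [597.0, -218.0, 71.0]
side end_block 0.69 [183.0, 165.0, 19.0, 28.0] [507.0, 399.0, 38.0]
side end_block 0.66 [148.0, 159.0, 22.0, 25.0] [434.0, 492.0, 47.0]
side cup 0.56 [394.0, 342.0, 38.0, 44.0] [545.0, -415.0, 5.0]
side lane 0.79 [264.0, 202.0, 77.0, 76.0] [616.0, 123.0, 1.0]
side pad 0.51 [249.0, 184.0, 24.0, 26.0] [604.0, 178.0, 45.0]
side pad 0.22 [395.0, 343.0, 36.0, 46.0] [547.0, -418.0, 2.0]
side teat_cover 0.55 [228.0, 253.0, 19.0, 18.0] [408.0, 24.0, 25.0]
side tall_jar 0.91 [349.0, 192.0, 29.0, 47.0] [765.0, -77.0, 89.0]
side dispenser 0.68 [303.0, 151.0, 20.0, 57.0] [773.0, 119.0, 119.0]
side dispenser 0.23 [263.0, 203.0, 78.0, 77.0] [612.0, 126.0, -2.0]
wrist end_block 0.55 [248.0, 349.0, 22.0, 11.0] [409.0, 511.0, 6.0]
```

Run:
```python
from h import *
import pickle
a=pickle.load(open('scene0.pkl','rb'));b=pickle.load(open('side0.pkl','rb'))
f=lambda p,x0,y0,x1,y1:cv2.resize(p["color"][y0:y1,x0:x1,::-1],(800,int(800*(y1-y0)/(x1-x0))),interpolation=cv2.INTER_CUBIC)
i=np.vstack([f(a,110,90,390,320),f(b,110,90,440,380)])
cv2.imwrite('pics/v1.png',cv2.resize(i,None,fx=.44,fy=.44) if 0 else np.hstack([cv2.resize(f(a,110,90,390,340),(400,357)),cv2.resize(f(b,110,110,440,380),(400,357))]))
cv2.imwrite('pics/v1.png',np.vstack([cv2.resize(f(a,110,90,390,320),(365,300)),cv2.resize(f(b,110,110,440,381),(365,300))]))
for n,p in(("scene",a),("side",b)):
    o=-np.array(p["R"]).T@p["t"]; print(n,np.round(o),np.round(p["camera_matrix"][0][0]))
# top-down map from both clouds
M=np.zeros((500,750,3),np.uint8)
H=np.full((500,750),-1.)
for p in(a,b):
    w=cloud(p).reshape(-1,3);c=p["color"].reshape(-1,3)
    for (x,y,z),k in zip(w,c):
        if x!=x or z>230:continue
        i=int((900-x)/1.3);j=int((560-y)/1.45)
        if 0<=i<500 and 0<=j<750 and z>H[i,j]:
            H[i,j]=z;M[max(i-1,0):i+2,max(j-1,0):j+2]=k[::-1]
cv2.imwrite('pics/top.png',M)
i=np.vstack([np.hstack([cv2.resize(f(a,110,90,390,320),(400,300)),cv2.resize(f(b,110,110,440,381),(400,300))]),np.hstack([cv2.resize(M,(450,300)),np.zeros((300,350,3),np.uint8)])])
cv2.imwrite('pics/v1.png',i)
```

```text
scene [1179. -765. 1012.] 433.0
side [ 105. -530.  838.] 383.0
```

View pics/v1.png

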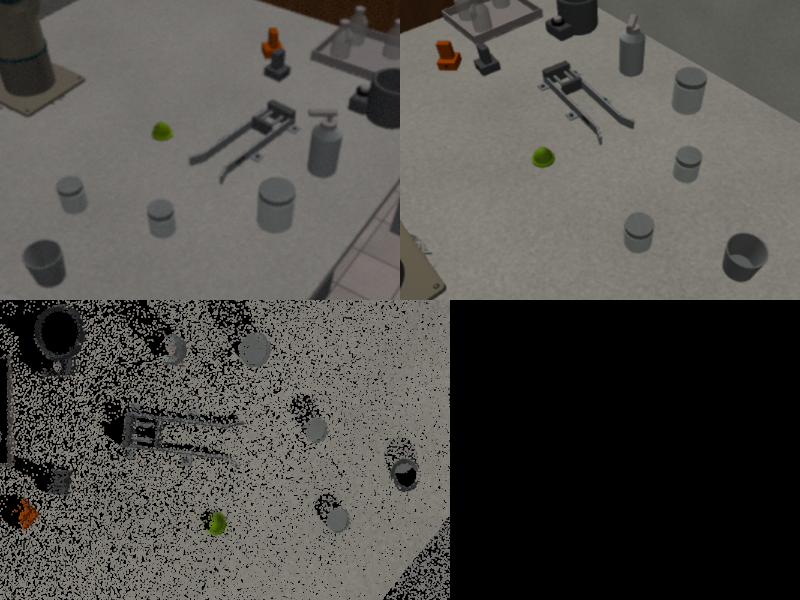

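The view shows the jars in front of the mouth, the lime cover near the robot side, the grey end block at (277,65) and the orange look-alike beside it at left, and the cup at right. I'll measure the geometry from both clouds.

```bash
cat >> h.py <<'E'
def lanefit(w,box,zl=(24,36)):
    m=(w[:,0]>box[0])&(w[:,0]<box[1])&(w[:,1]>box[2])&(w[:,1]<box[3])&(w[:,2]>zl[0])&(w[:,2]<zl[1])
    return w[m]
E
python3 - <<'E'
from h import *
import pickle
for n in("scene0","side0"):
    p=pickle.load(open(n+'.pkl','rb')); w=cloud(p).reshape(-1,3)
    print(n,"table",np.round(np.nanmedian(lanefit(w,(450,600,-200,-50),(-30,30))[:,2]),1))
    for q,c in dict(a=(427,-272),b=(615,-222)).items():
        g=lanefit(w,(c[0]-50,c[0]+50,c[1]-50,c[1]+50),(69,85))
        (cx,cy),r=cv2.minEnclosingCircle(g[:,:2].astype(np.float32))
        print(q,len(g),np.round([cx,cy,r,np.median(g[:,2])],1), np.round(np.median(g,0)))
    g=lanefit(w,(460,560,350,450),(72,100)); print("tab",len(g),np.round(np.median(g,0)),np.round(cv2.minAreaRect(g[:,:2].astype(np.float32)),1) if 0 else cv2.minAreaRect(g[:,:2].astype(np.float32)))
    g=lanefit(w,(460,560,350,450),(8,100)); print("block",len(g),cv2.minAreaRect(g[:,:2].astype(np.float32)))
    g=lanefit(w,(500,720,-40,140),(24,34))
    for sgn in(0,1):
        # split by median line
        pass
    # rails: histogram per y slice
    for y in range(-40,200,20):
        s=lanefit(w,(480,720,y,y+20),(20,36)); 
        print(y, np.round(np.sort(s[:,0])).astype(int).tolist()[:40:1] if len(s)<40 else np.histogram(s[:,0],range(480,721,10))[0].tolist())
E
```

```text
scene0 table -1.5
a 209 [ 421.5 -259.9   28.    74.3] [ 424. -261.   74.]
b 226 [ 617.5 -207.2   26.9   74.2] [ 619. -210.   74.]
tab 52 [506. 408.  81.] ((503.8219299316406, 408.3215637207031), (39.00081253051758, 23.21303367614746), 81.37223052978516)
block 273 ((504.5671691894531, 410.5246276855469), (55.223297119140625, 54.72549057006836), 85.51880645751953)
-40 [545, 629, 633, 633, 634, 634, 636, 636, 637]
-20 [538, 539, 540, 540, 542, 544, 544, 544, 546, 547, 547, 548, 548, 548, 548, 550, 551, 553, 554, 554, 554, 626, 627, 628, 629, 629, 630, 630, 631, 631, 631, 633, 633, 634]
0 [546, 549, 552, 553, 553, 554, 554, 556, 557, 557, 557, 557, 557, 558, 558, 560, 562, 562, 623, 623, 623, 623, 623, 625, 625, 625, 627, 627, 628, 628, 629, 630]
20 [555, 555, 556, 557, 558, 560, 560, 560, 561, 561, 563, 564, 565, 624, 625, 625, 626, 626, 627, 628, 628, 628, 629, 629, 629, 630, 631, 631, 631, 631]
40 [557, 557, 558, 559, 559, 560, 560, 560, 561, 562, 563, 563, 563, 564, 564, 627, 627, 628, 630, 630, 631, 631, 631, 632, 632, 632, 633, 633, 633, 634, 635]
60 [559, 561, 561, 563, 563, 565, 
[... 2262 characters left out ...]
, 635, 635, 636, 636, 637]
100 [565, 566, 566, 566, 566, 566, 567, 567, 567, 567, 568, 569, 569, 570, 571, 571, 631, 632, 633, 633, 633, 634, 634, 634, 635, 635, 636, 636, 637, 637, 638, 640]
120 [567, 568, 568, 568, 569, 569, 569, 569, 569, 569, 570, 571, 571, 572, 572, 573, 635, 635, 636, 636, 637, 637, 637, 637, 638, 638, 638, 639, 640, 640, 640]
140 [570, 570, 570, 570, 571, 571, 571, 572, 572, 573, 574, 574, 575, 575, 576, 637, 637, 638, 639, 639, 639, 639, 639, 641, 641, 642, 642, 643]
160 [0, 0, 0, 0, 0, 0, 0, 0, 0, 15, 11, 10, 12, 12, 10, 8, 11, 0, 0, 0, 0, 0, 0, 0]
180 [574, 575, 575, 575, 575, 576, 576, 576, 578, 578, 578, 579, 579, 582, 583, 586, 592, 626, 627, 631, 634, 644, 647]
```

```bash
cat >> h.py <<'E'
def plan(P,yaw,n,per=None):
    "print n rows of tool-frame units to go straight to P with tool down, turning at a steady rate"
    s=ctrl.read_state(); p=np.array(s["eef_pos"]); y=s["tool_rot"][2]
    dy=(yaw-y+np.pi)%(2*np.pi)-np.pi; d=np.array(P)-p
    per=per or n
    print("d",np.round(d,1),"dyaw deg",round(np.degrees(dy),1))
    for i in range(n):
        R=Ro.from_euler('xyz',[np.pi,0,y+dy*i/n]).as_matrix()
        print(np.round(np.r_[R.T@d/n/30,0,0,-np.degrees(dy)/n/6],2).tolist(),end=',')
    print()
U=np.array([.112,.9937]) # lane direction
E
python3 - <<'E'
from h import *
import pickle
for n in("scene0","side0"):
    p=pickle.load(open(n+'.pkl','rb')); w=cloud(p).reshape(-1,3)
    def lane(g): d=g[:,:2]-[590.1,0]; return np.c_[d@U,d@[-U[1],U[0]]]
    g=lanefit(w,(540,680,100,300),(38,50)); L=lane(g); L=L[abs(L[:,1])<26]
    print(n,"pad x",np.percentile(L[:,0],[0,3,10,50,90,100]).round(1)," y of rails:")
    g=lanefit(w,(500,720,-60,300),(20,36)); L=lane(g)
    R=L[(L[:,0]>30)&(L[:,0]<150)]
    for s in(1,-1):
        r=R[(R[:,1]*s>25)]; print(s,np.polyfit(r[:,0],r[:,1],1).round(4),np.percentile(r[:,1]*s,[3,50,97]).round(1))
    print("near tip/far tip",[np.sort(L[L[:,1]*s>25][:,0])[[0,3,8]].round() for s in(1,-1)], "rail ends",L[:,0].max().round())
plan([618,-205,231],1.459,31)
E
```

```text
scene0 pad x [165.4 169.4 171.3 238.3 253.  259.3]  y of rails:
1 [-1.55000e-02  3.47973e+01] [29.3 33.1 38.3]
-1 [-2.20000e-03 -3.43276e+01] [30.5 35.  38.1]
near tip/far tip [array([-25., -22., -18.]), array([-24., -22., -14.])] rail ends 256.0
side0 pad x [171.6 172.7 174.5 242.2 257.7 263.9]  y of rails:
1 [-7.20000e-03  3.55085e+01] [30.9 35.5 37.8]
-1 [ 9.00000e-04 -3.25049e+01] [30.3 32.1 35.8]
near tip/far tip [array([-20., -18., -15.]), array([-21., -17., -14.])] rail ends 261.0
d [ 4.379e+02 -8.296e+02 -3.000e-01] dyaw deg -80.3
[-0.7, -0.73, 0.0, 0.0, 0.0, 0.43],[-0.73, -0.69, 0.0, 0.0, 0.0, 0.43],[-0.76, -0.66, 0.0, 0.0, 0.0, 0.43],[-0.79, -0.63, 0.0, 0.0, 0.0, 0.43],[-0.82, -0.59, 0.0, 0.0, 0.0, 0.43],[-0.84, -0.55, 0.0, 0.0, 0.0, 0.43],[-0.87, -0.51, 0.0, 0.0, 0.0, 0.43],[-0.89, -0.47, 0.0, 0.0, 0.0, 0.43],[-0.91, -0.43, 0.0, 0.0, 0.0, 0.43],[-0.93, -0.39, 0.0, 0.0, 0.0, 0.43],[-0.95, -0.35, 0.0, 0.0, 0.0, 0.43],[-0.96, -0.3, 0.0, 0.0, 0.0, 0.43],[-0.97, -0.26, 0.0, 0.0, 0.0, 0.43],[-0.99, -0.22, 0.0, 0.0, 0.0, 0.43],[-0.99, -0.17, 0.0, 0.0, 0.0, 0.43],[-1.0, -0.13, 0.0, 0.0, 0.0, 0.43],[-1.01, -0.08, 0.0, 0.0, 0.0, 0.43],[-1.01, -0.04, 0.0, 0.0, 0.0, 0.43],[-1.01, 0.01, 0.0, 0.0, 0.0, 0.43],[-1.01, 0.06, 0.0, 0.0, 0.0, 0.43],[-1.0, 0.1, 0.0, 0.0, 0.0, 0.43],[-1.0, 0.15, 0.0, 0.0, 0.0, 0.43],[-0.99, 0.19, 0.0, 0.0, 0.0, 0.43],[-0.98, 0.24, 0.0, 0.0, 0.0, 0.43],[-0.97, 0.28, 0.0, 0.0, 0.0, 0.43],[-0.96, 0.32, 0.0, 0.0, 0.0, 0.43],[-0.94, 0.37, 0.0, 0.0, 0.0, 0.43],[-0.92, 0.41, 0.0, 0.0, 0.0, 0.43],[-0.9, 0.45, 0.0, 0.0, 0.0, 0.43],[-0.88, 0.49, 0.0, 0.0, 0.0, 0.43],[-0.86, 0.53, 0.0, 0.0, 0.0, 0.43],
```

```bash
python3 -m crank '[[[-0.7,-0.73,0,0,0,0.43],[-0.73,-0.7,0,0,0,0.43],[-0.76,-0.66,0,0,0,0.43],[-0.8,-0.63,0,0,0,0.43],[-0.82,-0.6,0,0,0,0.43],[-0.85,-0.55,0,0,0,0.43],[-0.87,-0.5,0,0,0,0.43],[-0.9,-0.47,0,0,0,0.43],[-0.9,-0.43,0,0,0,0.43],[-0.93,-0.4,0,0,0,0.43],[-0.95,-0.35,0,0,0,0.43],[-0.96,-0.3,0,0,0,0.43]]]'; python3 -m crank '[[[-0.97,-0.26,0,0,0,0.43],[-1,-0.22,0,0,0,0.43],[-1,-0.17,0,0,0,0.43],[-1,-0.13,0,0,0,0.43],[-1,-0.08,0,0,0,0.43],[-1,-0.04,0,0,0,0.43],[-1,0,0,0,0,0.43],[-1,0.06,0,0,0,0.43],[-1,0.1,0,0,0,0.43],[-1,0.15,0,0,0,0.43],[-1,0.2,0,0,0,0.43],[-0.98,0.24,0,0,0,0.43]]]'; python3 -c "
from h import *
plan([618,-205,231],1.453,8)"
```

```text
clock: 2.35
eef_pos: [349.2, 296.9, 229.4]
tool_rot: [3.135, -0.009, 2.31]
force: [0.7, 0.0, -0.7]
width: 85.5
clock: 3.35
eef_pos: [520.4, -43.2, 228.9]
tool_rot: [3.132, -0.015, 1.744]
force: [0.6, 0.6, 0.3]
width: 85.2
d [  97.6 -161.8    2.1] dyaw deg -16.7
[-0.73, 0.28, -0.01, 0.0, 0.0, 0.35],[-0.72, 0.31, -0.01, 0.0, 0.0, 0.35],[-0.71, 0.34, -0.01, 0.0, 0.0, 0.35],[-0.7, 0.36, -0.01, 0.0, 0.0, 0.35],[-0.69, 0.39, -0.01, 0.0, 0.0, 0.35],[-0.67, 0.41, -0.01, 0.0, 0.0, 0.35],[-0.66, 0.44, -0.01, 0.0, 0.0, 0.35],[-0.64, 0.46, -0.01, 0.0, 0.0, 0.35],
```

```bash
cat >> h.py <<'E'
def go(P,yaw=1.453):
    "total shift and turn in tool units from the present pose"
    s=ctrl.read_state(); R=Ro.from_euler('xyz',s["tool_rot"]); d=np.array(P)-s["eef_pos"]
    rv=(R.inv()*Ro.from_euler('xyz',[np.pi,0,yaw])).as_rotvec(degrees=True)/6
    print("pos",np.round(s["eef_pos"],1),"d",np.round(d,1),"TOTAL",np.round(np.r_[R.inv().apply(d)/30,rv],2).tolist(),"F",np.round(s["force"],1),"w",round(s["width"],1))
E
python3 -m crank '[[[-0.75,0.28,0,0,0,0.37],[-0.75,0.3,0,0,0,0.37],[-0.75,0.34,0,0,0,0.37],[-0.72,0.36,0,0,0,0.37],[-0.7,0.4,0,0,0,0.37],[-0.68,0.42,0,0,0,0.37],[-0.66,0.45,0,0,0,0.37],[-0.65,0.47,0,0,0,0.37],[0,0,0,0,0,0]]]'
python3 - <<'E'
from h import *
import pickle
st()
p=ctrl.get_image("wrist"); save(p,"w1.png"); pickle.dump(p,open("w1.pkl","wb"))
w=cloud(p).reshape(-1,3); o=-np.array(p["R"]).T@p["t"]; print("cam",o.round())
g=lanefit(w,(560,680,-265,-145),(66,85)); print(len(g),cv2.minEnclosingCircle(g[:,:2].astype(np.float32)),np.median(g,0).round(1),g.min(0).round(),g.max(0).round())
go([618,-205,41])
E
```

```text
clock: 4.1
eef_pos: [622.1, -228.0, 227.9]
tool_rot: [3.132, -0.013, 1.41]
force: [-0.4, -0.9, 0.2]
width: 85.6
{'clock': 4.1, 'qpos': [0.057, 0.687, 0.462, 1.499, -0.354, 1.031, 0.449], 'eef_pos': [622.124, -228.043, 227.892], 'tool_rot': [3.132, -0.013, 1.41], 'force': [-0.383, -0.853, 0.207], 'width': 85.593}
cam [ 632. -157.  371.]
2195 ((618.7935791015625, -203.68063354492188), 26.49494743347168) [ 619.  -202.6   75.5] [ 593. -230.   66.] [ 645. -177.   78.]
pos [ 621.3 -225.6  227.7] d [  -3.3   20.6 -186.7] TOTAL [0.57, -0.27, 6.23, 0.08, -0.14, -0.39] F [ 0.3  0.2 -0.1] w 85.3
```

View pics/w1.png

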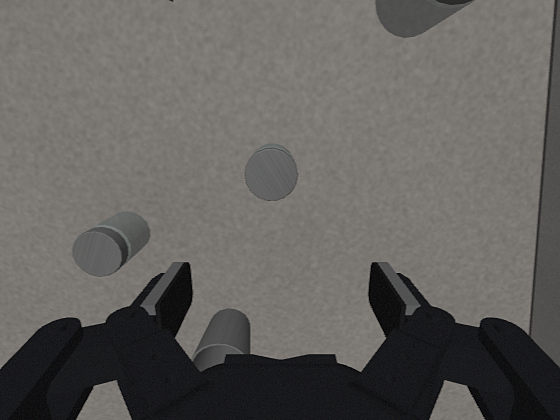

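The wrist view shows jar_b's cap at (271,172), between the fingers' approach line; cap top 75.5 mm, centre (619,-203.5). Descending on it.

```bash
python3 -m crank '[[[0.15,-0.02,0.6,0.01,-0.02,-0.05],[0.15,-0.02,0.9,0.01,-0.02,-0.05],[0.15,-0.02,0.9,0.01,-0.02,-0.05],[0.15,-0.02,0.9,0.01,-0.02,-0.05],[0.05,-0.02,0.9,0.01,-0.02,-0.05],[0,-0.02,0.6,0.01,-0.02,-0.05],[0,-0.02,0.3,0,0,0],[0,0,0,0,0,0]]]'; python3 -c "
from h import *
go([619,-203.5,37])"
```

```text
clock: 4.82
eef_pos: [621.9, -195.0, 71.3]
tool_rot: [3.136, -0.009, 1.454]
force: [-0.6, 0.2, 1.0]
width: 85.5
pos [ 621.9 -195.    71.3] d [ -2.9  -8.5 -34.3] TOTAL [-0.3, -0.07, 1.14, 0.05, -0.08, 0.01] F [-0.6  0.2  1. ] w 85.5
```

```bash
python3 -m crank '[[[-0.15,-0.05,0.5,0.03,-0.04,0],[-0.1,-0.02,0.45,0.03,-0.04,0],[-0.05,0,0.2,0,0,0],[0,0,0,0,0,0]]]'; python3 -c "
from h import *
go([619,-203.5,37])"
```

```text
clock: 5.15
eef_pos: [620.4, -204.0, 36.7]
tool_rot: [3.139, 0.001, 1.456]
force: [0.3, -0.2, -0.1]
width: 85.6
pos [ 620.4 -204.    36.7] d [-1.4  0.5  0.3] TOTAL [0.01, -0.05, -0.01, 0.02, 0.01, 0.03] F [ 0.3 -0.2 -0.1] w 85.6
```

Grip with zero-motion rows.

```bash
python3 -m crank '[[[0,-0.02,0,0,0,0],[0,0,0,0,0,0],[0,0,0,0,0,0],[0,0,0,0,0,0],[0,0,0,0,0,0],[0,0,0,0,0,0],[0,0,0,0,0,0],[0,0,0,0,0,0]]]' 1; python3 -c "
from h import *
go([619,-203.5,37]);go([591-.118*60,10-60,37]);go([591+.118*120,10+119,37])"
```

```text
clock: 5.82
eef_pos: [621.3, -205.5, 39.7]
tool_rot: [3.135, 0.002, 1.454]
force: [-0.3, -0.1, -2.1]
width: 52.1
pos [ 621.3 -205.5   39.7] d [-2.3  2.  -2.7] TOTAL [0.06, -0.09, 0.09, 0.07, 0.02, 0.01] F [-0.3 -0.1 -2.1] w 52.1
pos [ 621.3 -205.5   39.7] d [-37.4 155.5  -2.7] TOTAL [5.0, -1.84, 0.07, 0.07, 0.02, 0.01] F [-0.3 -0.1 -2.1] w 52.1
pos [ 621.3 -205.5   39.7] d [-16.2 334.5  -2.7] TOTAL [11.01, -1.83, 0.06, 0.07, 0.02, 0.01] F [-0.3 -0.1 -2.1] w 52.1
```

```bash
for i in 1 2 3; do python3 -m crank '[[[0,0,0.04,0,0,0],[0,0,0,0,0,0]]]' | sed -n '2p;4p'; done
python3 - <<'E'
from h import *
import pickle
p=ctrl.get_image("side"); pickle.dump(p,open("s1.pkl","wb"))
c=p["color"][190:300,290:430]; cv2.imwrite('pics/s1.png',cv2.resize(c[:,:,::-1],(763,600),interpolation=cv2.INTER_CUBIC))
E
```

```text
eef_pos: [621.3, -205.4, 38.3]
force: [-0.3, 0.0, -1.2]
eef_pos: [621.7, -205.5, 38.1]
force: [-0.0, -0.0, -0.7]
eef_pos: [622.0, -205.7, 38.1]
force: [-0.5, -0.7, -1.9]
```

View pics/s1.png

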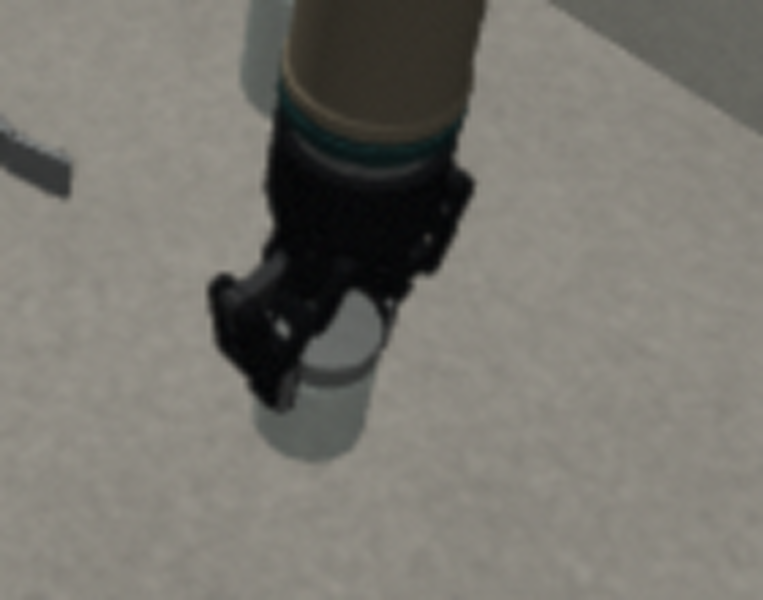

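```bash
for i in 1 2 3 4; do python3 -m crank '[[[0,0,0.06,0,0,0],[0,0,0.02,0,0,0]]]' | sed -n '2p;4p'; done
```

```text
eef_pos: [622.1, -205.9, 37.9]
force: [-1.0, 0.6, 1.4]
eef_pos: [622.1, -205.9, 38.0]
force: [-1.6, -0.5, 1.3]
eef_pos: [622.1, -205.9, 37.9]
force: [-1.0, -0.3, 0.6]
eef_pos: [622.1, -206.0, 38.0]
force: [-1.1, -0.1, -0.2]
```

```bash
python3 -m crank '[[[0.3,-0.12,0.03,0,0,0],[0.5,-0.2,0.03,0,0,0],[0.5,-0.2,0.03,0,0,0],[0.5,-0.2,0.03,0,0,0],[0.5,-0.2,0.03,0,0,0],[0.5,-0.2,0.03,0,0,0],[0.5,-0.2,0.03,0,0,0],[0.5,-0.2,0.03,0,0,0],[0.5,-0.2,0.03,0,0,0],[0.3,-0.1,0.03,0,0,0],[0,0,0.03,0,0,0]]]'
python3 - <<'E'
from h import *
import pickle
go([584,-50,37])
for n in("wrist","scene"):
    p=ctrl.get_image(n); save(p,n+"2.png"); pickle.dump(p,open(n+"2.pkl","wb"))
    w=cloud(p).reshape(-1,3); d=w[:,:2]-[591,10]; u=np.array([.118,.993]); L=np.c_[d@u,d@[-u[1],u[0]],w[:,2]]
    for s in(1,-1):
        r=L[(L[:,0]>25)&(L[:,0]<145)&(L[:,1]*s>25)&(L[:,1]*s<42)&(L[:,2]>22)&(L[:,2]<36)]
        if len(r)>10: print(n,s,len(r),np.polyfit(r[:,0],r[:,1],1).round(4),np.percentile(r[:,1]*s,[3,50,97]).round(1))
    pf=L[(abs(L[:,1])<25)&(L[:,0]>130)&(L[:,0]<200)&(L[:,2]>30)&(L[:,2]<50)]
    if len(pf): print("pad",len(pf),np.percentile(pf[:,0],[0,3,50]).round(1))
E
```

```text
clock: 7.95
eef_pos: [608.0, -95.6, 39.7]
tool_rot: [3.058, 0.053, 1.436]
force: [-3.5, 1.1, 7.5]
width: 51.8
pos [608.  -95.6  39.7] d [-24.   45.6  -2.7] TOTAL [1.4, -0.99, -0.07, 0.79, 0.51, -0.14] F [-3.5  1.1  7.5] w 51.8
scene 1 71 [5.60000e-03 3.31352e+01] [30.1 33.2 37.9]
scene -1 75 [ 1.07000e-02 -3.52866e+01] [29.3 34.6 38.9]
pad 88 [156.4 157.2 163.2]
```

View pics/wrist2.png

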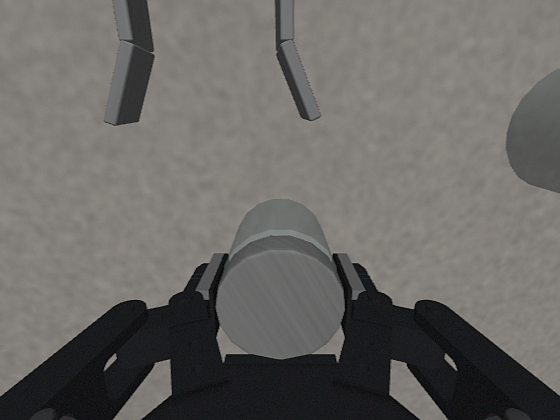

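```bash
python3 -m crank '[[[0,0,-0.02,0.4,0.26,-0.05],[0,0,-0.02,0.3,0.2,-0.05],[0,0,-0.02,0.1,0.05,0]]]'; python3 -c "
from h import *
go([584,-50,38])"
```

```text
clock: 8.3
eef_pos: [606.2, -91.3, 40.6]
tool_rot: [-3.136, -0.004, 1.452]
force: [0.2, -0.1, -0.5]
width: 51.9
pos [606.2 -91.3  40.6] d [-22.2  41.3  -2.6] TOTAL [1.28, -0.9, 0.1, -0.06, -0.04, -0.01] F [ 0.2 -0.1 -0.5] w 51.9
```

```bash
python3 -m crank '[[[0.15,-0.1,0.06,0,0,0],[0.25,-0.2,0.03,0,0,0],[0.25,-0.2,0,0,0,0],[0.25,-0.2,0,0,0,0],[0.25,-0.15,0,0,0,0],[0.1,-0.05,0,0,0,0]]]'; python3 -c "
from h import *
go([584,-50,38])
go([591+.118*20,10+20,38])"
```

```text
clock: 8.8
eef_pos: [583.8, -48.9, 37.8]
tool_rot: [3.139, 0.001, 1.45]
force: [0.1, -0.9, 8.7]
width: 52.2
pos [583.8 -48.9  37.8] d [ 0.2 -1.1  0.2] TOTAL [-0.03, 0.01, -0.01, 0.03, 0.01, -0.03] F [ 0.1 -0.9  8.7] w 52.2
pos [583.8 -48.9  37.8] d [ 9.6 78.9  0.2] TOTAL [2.65, 0.0, -0.01, 0.03, 0.01, -0.03] F [ 0.1 -0.9  8.7] w 52.2
```

```bash
python3 -m crank '[[[0.2,0,-0.015,0,0,0],[0.4,0,0,0,0,0],[0.4,0,0,0,0,0],[0.4,0,0,0,0,0],[0.4,0,0,0,0,0],[0.4,0,0,0,0,0],[0.3,0,0,0,0,0],[0.1,0,0,0,0,0]]]'; python3 -c "
from h import *
go([591+.118*20,10+20,38.2])
go([591+.118*118,10+117,38.2])"
```

```text
clock: 9.47
eef_pos: [590.9, 38.6, 37.9]
tool_rot: [-3.14, 0.002, 1.453]
force: [0.1, -1.8, 1.3]
width: 52.0
pos [590.9  38.6  37.9] d [ 2.4 -8.6  0.3] TOTAL [-0.28, 0.11, -0.01, -0.01, 0.02, -0.0] F [ 0.1 -1.8  1.3] w 52.0
pos [590.9  38.6  37.9] d [14.  88.4  0.3] TOTAL [2.98, 0.12, -0.02, -0.01, 0.02, -0.0] F [ 0.1 -1.8  1.3] w 52.0
```

```bash
python3 -m crank '[[[0.2,0.04,0,0,0,0],[0.4,0.04,0,0,0,0],[0.4,0.03,0,0,0,0],[0.4,0.02,0,0,0,0],[0.4,0.01,0,0,0,0],[0.4,0.01,0,0,0,0],[0.3,0,0,0,0,0],[0.1,0,0,0,0,0]]]'; python3 -c "
from h import *
p=ctrl.get_image('wrist'); save(p,'w3.png')
go([591+.118*118,10+117,38.2])"
```

```text
clock: 10.13
eef_pos: [605.4, 123.5, 38.0]
tool_rot: [-3.139, 0.004, 1.452]
force: [-0.6, -3.7, 4.4]
width: 52.3
pos [605.4 124.2  37.9] d [-0.5  2.8  0.3] TOTAL [0.09, -0.03, -0.01, -0.03, 0.03, 0.0] F [-0.4 -1.6  4.6] w 52.1
```

View pics/w3.png

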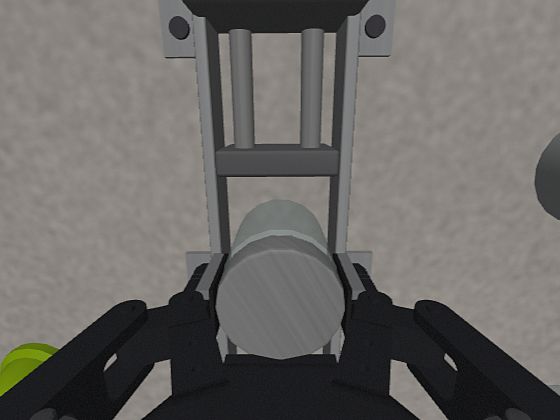

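The view shows jar_b centred between the rails at (280,290), with the pad bar at row 160 clear ahead and sprung out. I'll release and go for jar_a.

```bash
python3 -m crank '[[[0,0,0,0,0,0],[0,0,0,0,0,0],[0,0,0,0,0,0],[0,0,-0.02,0,0,0],[0,0,-0.3,0,0,0],[0,0,-0.8,0,0,0],[0,0,-1,0,0,0],[0,0,-1,0,0,0],[0,0,-0.6,0,0,0]]]' -1; python3 -c "
from h import *
go([421.5,-258,150])"
```

```text
clock: 10.93
eef_pos: [599.8, 133.5, 147.5]
tool_rot: [-3.121, -0.001, 1.458]
force: [0.7, 0.2, 0.2]
width: 85.5
pos [599.8 133.5 147.5] d [-178.3 -391.5    2.5] TOTAL [-13.63, -4.44, -0.0, -0.2, -0.01, 0.05] F [0.7 0.2 0.2] w 85.5
```

```bash
python3 -m crank '[[[-0.6,-0.2,0,-0.1,0,0],[-0.97,-0.32,0,-0.1,0,0],[-0.97,-0.32,0,0,0,0],[-0.97,-0.32,0,0,0,0],[-0.97,-0.32,0,0,0,0],[-0.97,-0.32,0,0,0,0],[-0.97,-0.32,0,0,0,0],[-0.97,-0.32,0,0,0,0],[-0.97,-0.32,0,0,0,0],[-0.97,-0.32,0,0,0,0],[-0.97,-0.32,0,0,0,0],[-0.97,-0.32,0,0,0,0]]]';python3 -m crank '[[[-0.97,-0.32,0,0,0,0],[-0.9,-0.3,0,0,0,0],[-0.4,-0.14,0,0,0,0],[0,0,0,0,0,0]]]'
python3 - <<'E'
from h import *
p=ctrl.get_image("wrist"); save(p,"w4.png")
w=cloud(p).reshape(-1,3)
g=lanefit(w,(362,482,-317,-197),(70,82)); print(len(g),cv2.minEnclosingCircle(g[:,:2].astype(np.float32)),np.median(g,0).round(1),g.min(0).round(),g.max(0).round())
go([422,-257.5,38])
E
```

```text
clock: 11.93
eef_pos: [455.1, -193.1, 156.4]
tool_rot: [3.118, -0.015, 1.472]
force: [0.1, -0.7, 0.9]
width: 85.5
clock: 12.27
eef_pos: [420.2, -269.6, 158.1]
tool_rot: [3.114, -0.011, 1.458]
force: [0.1, 0.6, -0.4]
width: 85.4
3465 ((422.3479309082031, -256.7694091796875), 26.489168167114258) [ 422.3 -255.3   75.5] [ 396. -283.   70.] [ 448. -231.   78.]
pos [ 420.8 -268.5  158.1] d [   1.2   11.  -120.1] TOTAL [0.32, -0.11, 4.01, 0.26, -0.11, 0.06] F [ 0.3 -0.2  0.7] w 85.1
```

```bash
python3 -m crank '[[[0.1,-0.03,0.5,0.07,-0.03,0.02],[0.1,-0.03,0.8,0.07,-0.03,0.02],[0.05,-0.02,0.8,0.07,-0.03,0.02],[0.05,-0.02,0.7,0.03,-0.02,0],[0,0,0.4,0,0,0],[0,0,0.2,0,0,0],[0,0,0,0,0,0]]]'; python3 -c "
from h import *
go([422.3,-256.8,37.5])"
```

```text
clock: 12.9
eef_pos: [428.5, -248.8, 55.2]
tool_rot: [3.132, -0.005, 1.463]
force: [-0.7, -0.1, -0.3]
width: 85.5
pos [ 428.5 -248.8   55.2] d [ -6.2  -8.  -17.7] TOTAL [-0.29, -0.18, 0.59, 0.09, -0.05, 0.09] F [-0.7 -0.1 -0.3] w 85.5
```

```bash
python3 -m crank '[[[-0.14,-0.08,0.25,0.05,-0.03,0.05],[-0.1,-0.08,0.25,0.03,-0.02,0.03],[-0.05,-0.03,0.1,0,0,0],[0,0,0,0,0,0]]]'; python3 -c "
from h import *
go([422.3,-256.8,37.5])"
```

```text
clock: 13.23
eef_pos: [424.0, -256.2, 37.4]
tool_rot: [3.138, 0.001, 1.457]
force: [-0.6, 0.2, -0.5]
width: 85.3
pos [ 424.  -256.2   37.4] d [-1.7 -0.6  0.1] TOTAL [-0.03, -0.05, -0.0, 0.03, 0.01, 0.04] F [-0.6  0.2 -0.5] w 85.3
```

```bash
python3 -m crank '[[[-0.02,-0.03,0,0,0,0],[0,0,0,0,0,0],[0,0,0,0,0,0],[0,0,0.01,0,0,0],[0,0,0.02,0,0,0],[0,0,0.02,0,0,0],[0,0,0.02,0,0,0]]]' 1; python3 -c "
from h import *
go([584,-70,38])"
```

```text
clock: 13.82
eef_pos: [423.2, -257.8, 38.5]
tool_rot: [3.135, 0.001, 1.455]
force: [-0.3, 1.1, 7.5]
width: 51.9
pos [ 423.2 -257.8   38.5] d [160.8 187.8  -0.5] TOTAL [6.84, 4.6, 0.04, 0.07, 0.01, 0.02] F [-0.3  1.1  7.5] w 51.9
```

```bash
python3 -m crank '[[[0.25,0.17,-0.02,0.03,0,0],[0.5,0.34,0,0.03,0,0],[0.5,0.34,0,0,0,0],[0.5,0.34,0,0,0,0],[0.5,0.34,0,0,0,0],[0.4,0.27,0,0,0,0],[0.2,0.1,0,0,0,0]]]'; python3 -c "
from h import *
go([584,-70,38])"
```

```text
clock: 14.4
eef_pos: [493.8, -175.7, 39.2]
tool_rot: [3.141, 0.001, 1.45]
force: [-0.2, 0.1, -0.6]
width: 52.2
pos [ 493.8 -175.7   39.2] d [ 90.2 105.7  -1.2] TOTAL [3.86, 2.56, 0.04, 0.01, 0.01, -0.03] F [-0.2  0.1 -0.6] w 52.2
```

```bash
python3 -m crank '[[[0.25,0.17,0.03,0,0,0],[0.5,0.33,0.02,0,0,0],[0.5,0.33,0.01,0,0,0],[0.5,0.33,0.01,0,0,0],[0.5,0.33,0.01,0,0,0],[0.5,0.33,0.01,0,0,0],[0.4,0.25,0.01,0,0,0],[0.2,0.1,0.01,0,0,0]]]'; python3 -c "
from h import *
go([584,-50,38]); go([593.5,30,38])"
```

```text
clock: 15.07
eef_pos: [566.5, -97.0, 39.0]
tool_rot: [-3.138, 0.023, 1.435]
force: [-1.9, -2.3, 4.5]
width: 52.3
pos [566.5 -97.   39. ] d [17.5 47.  -1. ] TOTAL [1.63, 0.37, -0.0, -0.03, 0.22, -0.17] F [-1.9 -2.3  4.5] w 52.3
pos [566.5 -97.   39. ] d [ 27. 127.  -1.] TOTAL [4.31, 0.32, -0.06, -0.03, 0.22, -0.17] F [-1.9 -2.3  4.5] w 52.3
```

```bash
python3 -m crank '[[[0.1,0.06,0,0,0.12,-0.09],[0.3,0.08,0,0,0.08,-0.08],[0.4,0.1,0,0,0.02,0],[0.4,0.08,0,0,0,0],[0.3,0.05,0,0,0,0],[0.1,0,0,0,0,0]]]'; python3 -c "
from h import *
go([584,-50,38]); go([594,30,38])"
```

```text
clock: 15.57
eef_pos: [584.6, -47.8, 38.7]
tool_rot: [-3.138, -0.001, 1.451]
force: [-0.1, -0.7, 1.0]
width: 51.7
pos [584.6 -47.8  38.7] d [-0.6 -2.2 -0.7] TOTAL [-0.07, -0.01, 0.02, -0.03, -0.01, -0.02] F [-0.1 -0.7  1. ] w 51.7
pos [584.6 -47.8  38.7] d [ 9.4 77.8 -0.7] TOTAL [2.61, 0.0, 0.02, -0.03, -0.01, -0.02] F [-0.1 -0.7  1. ] w 51.7
```

```bash
python3 -m crank '[[[0.2,0.02,0,0,0,0],[0.4,0.02,0.01,0,0,0],[0.4,0.02,0,0,0,0],[0.4,0.02,0,0,0,0],[0.4,0.02,0,0,0,0],[0.4,0.02,0,0,0,0],[0.4,0.02,0,0,0,0],[0.3,0.01,0,0,0,0],[0.1,0,0,0,0,0]]]'; python3 -c "
from h import *
go([599,78,38])"
```

```text
clock: 16.32
eef_pos: [600.1, 49.7, 38.7]
tool_rot: [-3.138, 0.002, 1.452]
force: [-0.8, -2.6, 1.9]
width: 51.6
pos [600.1  49.7  38.7] d [-1.1 28.3 -0.7] TOTAL [0.93, -0.15, 0.02, -0.04, 0.02, -0.01] F [-0.8 -2.6  1.9] w 51.6
```

```bash
python3 -m crank '[[[0.15,-0.1,0.01,0,0,0],[0.3,-0.05,0.01,0,0,0],[0.3,0,0.01,0,0,0],[0.12,0,0,0,0,0],[0,0,0,0,0,0]]]'; python3 -c "
from h import *
go([599,78,38]); p=ctrl.get_image('wrist'); save(p,'w5.png')"
```

```text
clock: 16.73
eef_pos: [600.0, 77.3, 38.7]
tool_rot: [-3.141, 0.004, 1.451]
force: [-0.4, -4.6, 2.5]
width: 52.0
pos [600.   77.3  38.7] d [-1.   0.7 -0.7] TOTAL [0.02, -0.04, 0.02, -0.0, 0.04, -0.02] F [-0.4 -4.6  2.5] w 52.0
```

View pics/w5.png

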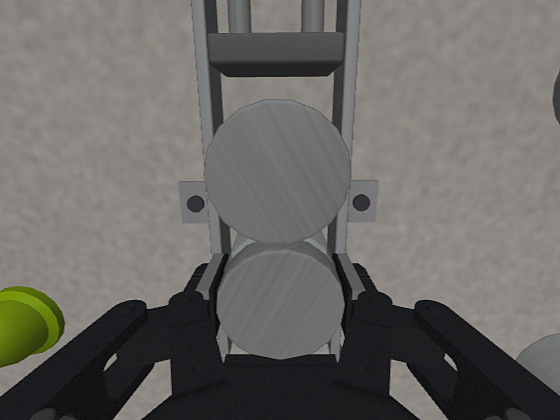

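The row is two jars in single file, caps at (278,170) and (280,300), with the pad (275,55) still clear. Release, rise, and go to the end block.

```bash
python3 -m crank '[[[0,0,0,0,0,0],[0,0,0,0,0,0],[0,0,0,0,0,0],[0,0,-0.02,0,0,0],[0,0,-0.3,0,0,0],[0,0,-0.8,0,0,0],[0,0,-1,0,0,0],[0,0,-1,0,0,0],[0,0,-1,0,0,0],[0,0,-0.6,0,0,0]]]' -1; python3 -m crank '[[[0.4,-0.2,0,0,0,0],[0.8,-0.4,0,0,0,0],[0.9,-0.42,0,0,0,0],[0.9,-0.42,0,0,0,0],[0.9,-0.42,0,0,0,0],[0.9,-0.42,0,0,0,0],[0.9,-0.42,0,0,0,0],[0.9,-0.42,0,0,0,0],[0.9,-0.42,0,0,0,0],[0.8,-0.4,0,0,0,0],[0.3,-0.2,0,0,0,0],[0,0,0,0,0,0]]]'
python3 - <<'E'
from h import *
p=ctrl.get_image("wrist"); save(p,"w6.png")
w=cloud(p).reshape(-1,3)
g=lanefit(w,(450,560,350,470),(77,95)); print("tab",len(g),cv2.minAreaRect(g[:,:2].astype(np.float32)),np.median(g,0).round(1))
g=lanefit(w,(450,560,350,470),(22,36)); print("foot",len(g),cv2.minAreaRect(g[:,:2].astype(np.float32)),np.median(g,0).round(1))
go([505,412,56])
E
```

```text
clock: 17.62
eef_pos: [594.8, 80.1, 181.2]
tool_rot: [-3.124, 0.001, 1.449]
force: [-0.1, 0.9, -0.1]
width: 85.1
clock: 18.62
eef_pos: [504.6, 360.6, 198.3]
tool_rot: [-3.14, -0.008, 1.44]
force: [0.0, -0.1, -0.4]
width: 85.2
tab 1117 ((505.2551574707031, 416.132568359375), (35.65556716918945, 21.98308753967285), 84.50349426269531) [505.5 416.7  84.4]
foot 1543 ((505.06854248046875, 416.4914245605469), (49.307064056396484, 53.41428756713867), 83.90007019042969) [515.5 420.6  29.5]
pos [505.2 359.4 198.3] d [  -0.2   52.6 -142.3] TOTAL [1.7, -0.23, 4.76, -0.02, -0.07, -0.14] F [-0.8  0.7  0.1] w 85.4
```

View pics/w6.png

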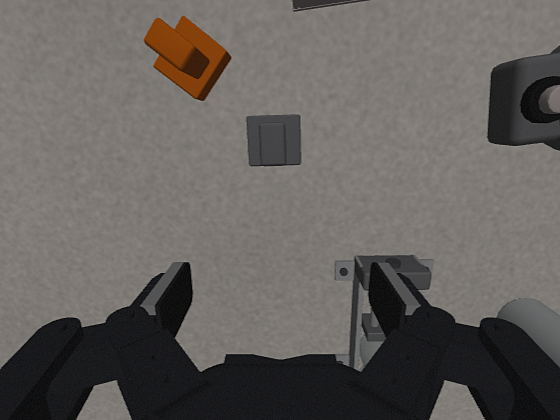

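The view shows the grey block at (274,140) aligned with the tool, the orange look-alike at (190,58); measured tab (505,416), top 84 mm.

```bash
python3 -m crank '[[[0.3,-0.04,0.4,0,-0.01,-0.05],[0.4,-0.04,0.7,0,-0.01,-0.05],[0.4,-0.04,0.7,0,-0.01,-0.05],[0.3,-0.04,0.7,0,-0.01,-0.05],[0.2,-0.03,0.7,0,0,-0.05],[0.1,-0.02,0.6,0,0,0],[0,0,0.3,0,0,0],[0,0,0,0,0,0]]]'; python3 -c "
from h import *
go([505.2,416.2,50],1.468)"
```

```text
clock: 19.33
eef_pos: [516.0, 397.1, 69.1]
tool_rot: [3.136, 0.003, 1.444]
force: [0.5, -0.8, -0.0]
width: 85.5
pos [516.  397.1  69.1] d [-10.8  19.1 -19.1] TOTAL [0.59, -0.44, 0.63, 0.06, 0.03, -0.23] F [ 0.5 -0.8 -0. ] w 85.5
```

```bash
python3 -m crank '[[[0.3,-0.2,0.1,0.03,0.02,-0.12],[0.2,-0.15,0.2,0.03,0.01,-0.1],[0.08,-0.08,0.2,0,0,-0.05],[0.03,-0.03,0.12,0,0,0],[0,0,0,0,0,0]]]'; python3 -c "
from h import *
go([505.2,416.2,50],1.468)"
```

```text
clock: 19.75
eef_pos: [506.7, 416.0, 51.2]
tool_rot: [3.139, -0.002, 1.47]
force: [0.4, 1.3, 0.2]
width: 85.0
pos [506.7 416.   51.2] d [-1.5  0.2 -1.2] TOTAL [0.0, -0.05, 0.04, 0.02, -0.02, 0.02] F [0.4 1.3 0.2] w 85.0
```

```bash
python3 -m crank '[[[0,-0.03,0.02,0,0,0],[0,0,0,0,0,0],[0,0,0,0,0,0],[0,0,0,0,0,0],[0,0,0,0,0,0],[0,0,0,0,0,0],[0,0,0,0,0,0],[0,0,0,0,0,0],[0,0,0,0,0,0]]]' 1;python3 -m crank '[[[0,0,-0.3,0,0,0],[0,0,-0.7,0,0,0],[0,0,-1,0,0,0],[0,0,-1,0,0,0],[0,0,-1,0,0,0],[0,0,-0.5,0,0,0],[0,0,0,0,0,0]]]'; python3 -c "
from h import *
go([591-.118*32,10-32,180])"
```

```text
clock: 20.5
eef_pos: [506.4, 416.3, 52.4]
tool_rot: [3.137, -0.003, 1.47]
force: [0.5, -0.5, -0.1]
width: 21.1
clock: 21.08
eef_pos: [504.6, 413.9, 193.4]
tool_rot: [3.141, 0.002, 1.468]
force: [1.1, 0.2, -1.1]
width: 21.6
pos [504.6 413.9 193.4] d [  82.6 -435.9  -13.4] TOTAL [-14.17, 4.23, 0.48, 0.01, 0.02, 0.14] F [ 1.1  0.2 -1.1] w 21.6
```

```bash
python3 -m crank '[[[-0.4,0.12,0,0,0,0.02],[-0.9,0.27,0,0,0,0.02],[-0.97,0.29,0,0,0,0.02],[-0.97,0.29,0,0,0,0.02],[-0.97,0.29,0,0,0,0.02],[-0.97,0.29,0,0,0,0.02],[-0.97,0.29,0,0,0,0],[-0.97,0.29,0,0,0,0],[-0.97,0.29,0,0,0,0],[-0.97,0.29,0,0,0,0],[-0.97,0.29,0,0,0,0],[-0.97,0.29,0,0,0,0]]]';python3 -m crank '[[[-0.97,0.29,0,0,0,0],[-0.97,0.29,0,0,0,0],[-0.7,0.2,0,0,0,0],[-0.4,0.1,0,0,0,0],[0,0,0,0,0,0]]]'
python3 - <<'E'
from h import *
import pickle
p=ctrl.get_image("wrist"); save(p,"w7.png"); pickle.dump(p,open("w7.pkl","wb"))
w=cloud(p).reshape(-1,3); d=w[:,:2]-[591,10]; u=np.array([.118,.993]); L=np.c_[d@u,d@[-u[1],u[0]],w[:,2]]
for a in((5,30),(30,100),(5,120)):
  for s in(1,-1):
    r=L[(L[:,0]>a[0])&(L[:,0]<a[1])&(L[:,1]*s>25)&(L[:,1]*s<42)&(L[:,2]>25)&(L[:,2]<35)]
    if len(r)>10: print(a,s,len(r),np.polyfit(r[:,0],r[:,1],1).round(4),np.percentile(r[:,1]*s,[3,50,97]).round(1))
# jar caps
for z0 in(0,):
    g=L[(L[:,2]>69)&(L[:,2]<80)&(abs(L[:,1])<32)&(L[:,0]>30)&(L[:,0]<170)]
    a=g[g[:,0]<98]; b=g[g[:,0]>100]
    for q in(a,b):
        if len(q)>20: print(cv2.minEnclosingCircle(q[:,:2].astype(np.float32)),np.median(q[:,2]))
go([591-.118*32,10-32,60])
E
```

```text
clock: 22.08
eef_pos: [555.4, 57.8, 179.7]
tool_rot: [-3.119, 0.012, 1.466]
force: [0.7, 0.5, -0.7]
width: 21.1
clock: 22.5
eef_pos: [564.2, -55.7, 174.4]
tool_rot: [-3.108, 0.022, 1.449]
force: [0.5, -0.2, -1.7]
width: 20.9
(5, 30) 1 209 [-1.15000e-02  3.34694e+01] [30.5 33.2 36.1]
(5, 30) -1 228 [ 5.30000e-03 -3.42063e+01] [31.4 34.1 37.3]
(30, 100) 1 626 [6.00000e-03 3.32211e+01] [30.8 33.7 36.5]
(30, 100) -1 543 [-1.64000e-02 -3.33004e+01] [31.3 34.4 37. ]
(5, 120) 1 835 [6.40000e-03 3.31807e+01] [30.6 33.5 36.4]
(5, 120) -1 771 [-8.60000e-03 -3.38247e+01] [31.3 34.4 37.1]
((67.61846923828125, -0.6732950210571289), 26.313812255859375) 75.60621033362054
pos [563.8 -54.2 174.1] d [  23.4   32.2 -114.1] TOTAL [1.24, 0.78, 3.75, -0.33, 0.2, -0.03] F [ 0.5 -0.6 -2.4] w 20.7
```

View pics/w7.png

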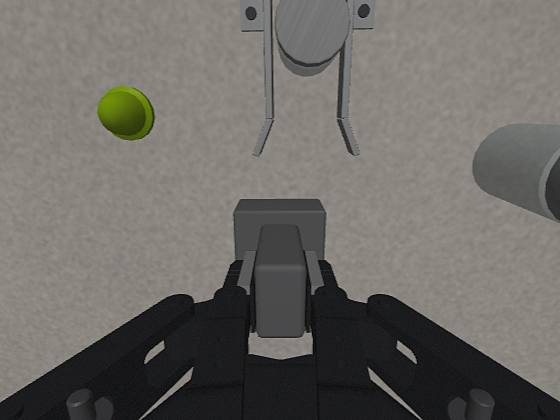

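```bash
python3 -m crank '[[[0.1,0.12,0.4,-0.08,0.05,0],[0.12,0.12,0.7,-0.08,0.05,0],[0.12,0.12,0.7,-0.08,0.05,0],[0.12,0.12,0.7,-0.08,0.05,0],[0.12,0.1,0.6,0,0,0],[0.1,0.05,0.4,0,0,0],[0,0,0.1,0,0,0],[0,0,0,0,0,0]]]'; python3 -c "
from h import *
go([586.1,-34.7,55])"
```

```text
clock: 23.22
eef_pos: [578.0, -25.6, 56.7]
tool_rot: [-3.132, -0.007, 1.458]
force: [1.1, -2.0, -0.5]
width: 21.4
pos [578.  -25.6  56.7] d [ 8.1 -9.1 -1.7] TOTAL [-0.27, 0.3, 0.05, -0.09, -0.06, 0.05] F [ 1.1 -2.  -0.5] w 21.4
```

```bash
python3 -m crank '[[[-0.15,0.15,0,-0.05,-0.03,0.03],[-0.1,0.1,0,-0.04,-0.03,0.02],[0,0.05,0.03,0,0,0],[0,0,0,0,0,0]]]'; python3 -c "
from h import *
go([586.1,-34.7,54]); go([591.4,10,54])"
```

```text
clock: 23.55
eef_pos: [587.8, -34.5, 58.1]
tool_rot: [3.138, 0.0, 1.453]
force: [0.1, 0.4, -1.7]
width: 21.3
pos [587.8 -34.5  58.1] d [-1.7 -0.2 -4.1] TOTAL [-0.01, -0.06, 0.13, 0.03, 0.0, 0.0] F [ 0.1  0.4 -1.7] w 21.3
pos [587.8 -34.5  58.1] d [ 3.6 44.5 -4.1] TOTAL [1.49, -0.06, 0.13, 0.03, 0.0, 0.0] F [ 0.1  0.4 -1.7] w 21.3
```

```bash
python3 -m crank '[[[0.1,-0.04,0.07,0,0,0],[0.25,-0.02,0.05,0,0,0],[0.3,0,0.02,0,0,0],[0.3,0,0,0,0,0],[0.2,0,0,0,0,0],[0.05,0,0,0,0,0]]]'; python3 -c "
from h import *
go([591.4,10,53]); go([591.4+.118*18,10+17.9,53])"
```

```text
clock: 24.05
eef_pos: [591.2, 5.4, 55.1]
tool_rot: [3.136, -0.001, 1.452]
force: [-0.1, -0.1, -1.2]
width: 21.1
pos [591.2   5.4  55.1] d [ 0.2  4.6 -2.1] TOTAL [0.15, -0.01, 0.07, 0.05, -0.01, -0.01] F [-0.1 -0.1 -1.2] w 21.1
pos [591.2   5.4  55.1] d [ 2.3 22.5 -2.1] TOTAL [0.75, -0.01, 0.07, 0.05, -0.01, -0.01] F [-0.1 -0.1 -1.2] w 21.1
```

```bash
python3 -m crank '[[[0.1,0,0.05,0,0,0],[0.25,0,0.03,0.02,0,0],[0.25,0,0.01,0.02,0,0],[0.12,0,0,0,0,0],[0,0,0,0,0,0]]]'; python3 -c "
from h import *
go([591.4+.118*28,10+27.9,53]);go([591.4+.118*47,10+46.7,53])"
```

```text
clock: 24.47
eef_pos: [594.2, 28.6, 52.5]
tool_rot: [3.14, 0.001, 1.454]
force: [-0.4, 0.2, -1.9]
width: 21.0
pos [594.2  28.6  52.5] d [0.5 9.3 0.5] TOTAL [0.31, -0.02, -0.02, 0.02, 0.01, 0.01] F [-0.4  0.2 -1.9] w 21.0
pos [594.2  28.6  52.5] d [ 2.7 28.1  0.5] TOTAL [0.94, -0.02, -0.02, 0.02, 0.01, 0.01] F [-0.4  0.2 -1.9] w 21.0
```

```bash
for i in 1 2; do python3 -m crank '[[[0.08,0,0.04,0,0,0],[0.15,0,0.01,0,0,0],[0.08,0,0,0,0,0],[0,0,0,0,0,0]]]' | sed -n '2,4p'; done; python3 -c "
from h import *
go([591.4+.118*47,10+46.7,53])"
```

```text
eef_pos: [594.8, 34.0, 52.6]
tool_rot: [3.139, 0.005, 1.451]
force: [0.3, -0.9, -1.1]
eef_pos: [595.8, 39.4, 52.6]
tool_rot: [3.139, 0.009, 1.448]
force: [-1.9, -0.8, 0.7]
pos [595.8  39.4  52.6] d [ 1.2 17.3  0.4] TOTAL [0.58, -0.03, -0.02, 0.03, 0.09, -0.05] F [-1.9 -0.8  0.7] w 21.0
```

```bash
for i in 1 2; do python3 -m crank '[[[0.1,0,0,0,0.04,-0.02],[0.15,0,0,0,0.02,-0.01],[0.1,0,0,0,0,0],[0.02,0,0,0,0,0]]]' | sed -n '2,4p'; done; python3 -c "
from h import *
go([591.4+.118*47,10+46.7,53])"
```

```text
eef_pos: [597.5, 47.4, 52.6]
tool_rot: [3.137, 0.007, 1.449]
force: [0.2, -2.5, 1.6]
eef_pos: [598.3, 52.3, 52.6]
tool_rot: [3.137, 0.009, 1.449]
force: [-1.4, -2.9, -0.4]
pos [598.3  52.3  52.6] d [-1.4  4.4  0.4] TOTAL [0.14, -0.06, -0.02, 0.05, 0.08, -0.04] F [-1.4 -2.9 -0.4] w 20.8
```

```bash
cat > m.py <<'E'
from h import *
import pickle
def meas(p,n):
    w=cloud(p).reshape(-1,3); d=w[:,:2]-[591.4,10]; u=np.array([.118,.993]); L=np.c_[d@u,d@[-u[1],u[0]],w[:,2]]
    # pad top (z 42..50) between the rails, and caps, and fixed closed end (lane x>215)
    t=L[(abs(L[:,1])<22)&(L[:,0]>150)&(L[:,0]<212)&(L[:,2]>41)&(L[:,2]<52)]
    e=L[(abs(L[:,1])<22)&(L[:,0]>222)&(L[:,0]<285)&(L[:,2]>25)&(L[:,2]<60)]
    print(n,"pad top",len(t),np.percentile(t[:,0],[5,50,95]).round(1) if len(t)>3 else "","end",len(e),np.percentile(e[:,0],[5,50,95]).round(1) if len(e)>3 else "")
    g=L[(L[:,2]>71)&(L[:,2]<81)&(abs(L[:,1])<32)&(L[:,0]>72)&(L[:,0]<190)]
    if len(g)>5: print("  caps",len(g),np.percentile(g[:,0],[1,50,99]).round(1),"z",np.median(g[:,2]).round(1))
if __name__=="__main__":
    for n in("scene0","side0","scene2"): meas(pickle.load(open(n+".pkl","rb")),n)
    ims=[]
    for n in("scene","side"):
        p=ctrl.get_image(n); meas(p,n+" now"); ims.append(p["color"][:,:,::-1])
    a=cv2.resize(ims[0][150:250,220:345],(500,400),interpolation=cv2.INTER_CUBIC); b=cv2.resize(ims[1][150:250,200:325],(500,400),interpolation=cv2.INTER_CUBIC)
    cv2.imwrite("pics/m.png",cv2.resize(np.hstack([a,b]),(800,320)))
E
python3 m.py
```

```text
scene0 pad top 30 [158.9 164.7 170.4] end 98 [224.7 230.5 245.3]
side0 pad top 46 [162.8 167.9 175.3] end 127 [225.8 234.1 250.7]
scene2 pad top 31 [157.9 163.1 171.3] end 95 [225.2 230.3 244.7]
scene now pad top 9 [169.6 174.6 180.2] end 94 [224.9 231.2 246.7]
  caps 148 [ 77.9 137.1 166.1] z 74.6
side now pad top 11 [173.1 179.8 186.3] end 129 [227.2 234.1 250.2]
  caps 152 [ 84.2 147.4 171.1] z 75.6
```

View pics/m.png

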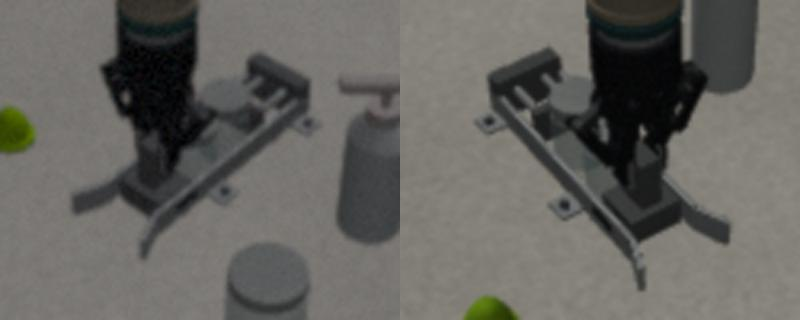

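```bash
for i in 1 2; do python3 -m crank '[[[0.08,-0.01,0,0,0.04,-0.02],[0.1,-0.01,0,0,0.02,-0.01],[0.05,0,0,0,0,0]]]' | sed -n '2,4p'; done; python3 -c "
from h import *
for i in range(4):
    ctrl.get_image('wrist'); go([591.4+.118*50,10+49.7,53])"
```

```text
eef_pos: [598.4, 54.0, 52.6]
tool_rot: [3.135, 0.009, 1.45]
force: [-1.5, -4.9, 0.6]
eef_pos: [598.4, 54.9, 52.7]
tool_rot: [3.134, 0.01, 1.45]
force: [-1.5, -5.4, 1.8]
pos [598.4  55.   52.7] d [-1.1  4.7  0.3] TOTAL [0.15, -0.06, -0.01, 0.07, 0.09, -0.03] F [-1.9 -6.5  2.5] w 21.2
pos [598.4  55.   52.7] d [-1.1  4.7  0.3] TOTAL [0.15, -0.06, -0.01, 0.07, 0.09, -0.02] F [-2.1 -5.   1.5] w 21.1
pos [598.4  55.   52.7] d [-1.1  4.7  0.3] TOTAL [0.15, -0.06, -0.01, 0.07, 0.09, -0.02] F [-1.6 -7.4  0.3] w 21.3
pos [598.4  55.   52.7] d [-1.1  4.7  0.3] TOTAL [0.15, -0.06, -0.01, 0.07, 0.09, -0.02] F [-2.  -5.8  2.5] w 21.2
```

```bash
for i in 1 2; do python3 -m crank '[[[0.12,-0.02,0,0.02,0.05,-0.02],[0.15,-0.01,0,0,0.02,0],[0.12,0,0,0,0,0]]]' | sed -n '2,4p'; done; python3 m.py | tail -4; python3 -c "
from h import *
for i in range(4):
    ctrl.get_image('wrist'); go([591.4+.118*50,10+49.7,53])"
```

```text
eef_pos: [598.5, 58.0, 52.8]
tool_rot: [3.135, 0.013, 1.448]
force: [-2.3, -9.7, 3.0]
eef_pos: [598.5, 59.4, 52.9]
tool_rot: [3.135, 0.018, 1.444]
force: [-2.1, -9.0, 2.9]
scene now pad top 10 [174.8 183.3 187. ] end 94 [224.5 230.4 246. ]
  caps 138 [ 87.6 146.  173.4] z 73.8
side now pad top 11 [182.1 186.4 190. ] end 126 [228.2 234.2 250.8]
  caps 138 [ 90.4 154.8 177.1] z 75.4
pos [598.4  59.5  52.9] d [-1.1  0.2  0.1] TOTAL [0.0, -0.04, -0.0, 0.06, 0.17, -0.08] F [-2.7 -9.   2.8] w 21.2
pos [598.5  59.4  52.9] d [-1.2  0.3  0.1] TOTAL [0.0, -0.04, -0.0, 0.06, 0.17, -0.08] F [-1.6 -9.4  2.5] w 20.7
pos [598.5  59.5  52.9] d [-1.2  0.2  0.1] TOTAL [0.0, -0.04, -0.0, 0.06, 0.17, -0.08] F [-2.2 -9.9  2.8] w 20.9
pos [598.4  59.4  52.9] d [-1.1  0.3  0.1] TOTAL [0.0, -0.04, -0.0, 0.06, 0.17, -0.08] F [-2.4 -9.6  2.7] w 20.8
```

View pics/m.png

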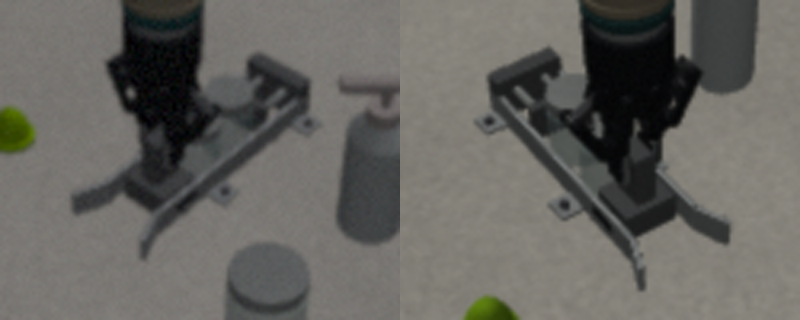

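The block sits in the lane at (155,185), with the jars upright ahead of it and the pad about half way back, clear of its end. The push is steady, so I'm handing it in.

```bash
python3 -c "
from h import *
st(); print(ctrl.finish_job())"
```

```text
{'clock': 27.4, 'qpos': [-0.451, 0.857, 0.49, 1.802, -0.607, 0.634, 0.268], 'eef_pos': [598.436, 59.444, 52.879], 'tool_rot': [3.135, 0.018, 1.444], 'force': [-2.352, -9.599, 2.693], 'width': 20.847}
the job is handed in; nothing more can be done
None
```

I slid jar_b and then jar_a into the lane, put the grey end block in behind them and pressed the row against the sprung pad. I handed in at 27.4 s with the gripper still holding the block and pushing.

**Last checks**
- **Pad travel:** the cameras show about 19 mm (scene 19.4, side 18.5, from only about 10 depth points each), against the 20 mm wanted.
- **Push:** the wrist force along the lane is steady at about 9.5 N. That is more than the pad's roughly 7.5–8 N, and I put the difference down to friction.
- **Block position:** it is at about lane x = 50 mm, where about 48 was expected. That is within my error on where the mouth is.
- **Jars:** both cap tops read about 75 mm high, so they stand upright in single file.

**What was less clean**
- **Jar_b:** early in its slide, outside the lane, the tool leaned about 5° and may have tilted the jar with it. I straightened it. Jar_b was also probably up to about 3 mm off the shelf just after gripping and again just after the straightening.
- **Jar_a:** it leaned about 1.3° at one point and may have been a fraction of a millimetre off the shelf.
- **Block:** the tool is leaning about 1° in the final hold. The block may have brushed a guide wing on the way in, at about 2 N.
- **Bystanders:** I did not plan any move near them and felt no contact, but I did not measure them again at the end.

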